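# Swap the handlamp for the torches on the hall charging dock

### The job

First lift the handlamp off the charging dock by its handle and stand it upright, wholly on the round cork mat. Then turn every torch from the wooden rack end for end and slide it tail first under the dock's hood, one to a bay, fully home against the contacts. When all are in and let go, throw the dock's lever right over to the back to switch charging on; leave the other things on the table where they are.

Things in the scene. Friction and masses are not known exactly. Their poses are not given: they have to be found in the camera images.
- lamp: Handlamp, 177 mm high, 0.45 kg, starts on the dock's hood: black base 100 mm across, white column, black cap 90 mm across (top 125 mm up), above it a straight black handle bar along the lamp's own x, between two posts 66 mm apart. The bar is 22 mm thick (y), from 149 to 177 mm up; open space below it. Origin: centre of the underside; z up.
- mat: Round cork mat, 150 mm across, 3 mm thick, fixed on the table at the left or right. Origin: centre of its underside.
- dock: Grey dock, fixed, 185 x 258 mm; own +x from open front to back; origin: centre of underside. Base 6 mm thick; x -92 to -2 mm is an open apron, behind it stands a hood, top 58 mm up. Under it three bays open to the front (mouth at x = -2), at y = -84, 0, 84 mm: 44 mm wide, floor 6 and ceiling 50 mm up, 70 mm deep to brass contacts. A torch's body fits in, its head does not.
- rack: Wooden pigeonhole rack, fixed, 95 x 236 mm, 58 mm high; own +x from open front (x = -47) to closed back; origin: centre of underside. Three holes at y = -75, 0, 75 mm, 54 mm wide, floor 4 and ceiling 50 mm up, back wall at x = 41 mm. The torches start in them head inwards, tails sticking out about 80 mm.
- charge_lever (a joint): Steel toggle lever on top of the dock's hood at its +y end (dock x = 45, y = 95 mm). Value 0: leaning towards the dock's open front (off); 1.0: leaning to the dock's back (on). Starts between 0 and 0.15. Light friction; stays where it is left.
- charge_lever_tip (a point): Upper end of that lever, about 55 mm from its pivot and about 130 mm above the table (140 mm when upright).
- bay0 (a point): Point at the inner end of a dock bay, on the contacts (bay at dock y = -84 mm), 22 mm above the dock's underside: where the middle of a torch's tail end comes to rest.
- bay1 (a point): Point at the inner end of a dock bay, on the contacts (bay at dock y = 0 mm), 22 mm above the dock's underside: where the middle of a torch's tail end comes to rest.
- bay2 (a point): Point at the inner end of a dock bay, on the contacts (bay at dock y = 84 mm), 22 mm above the dock's underside: where the middle of a torch's tail end comes to rest.
- torchA: Hand torch, 160 mm long, 0.16 kg, flat underside (up to three alike; may be absent). Own x from tail to head, z up; origin: middle of its length, on the underside. Aluminium body 32 x 32 mm, x from -80 (tail end with charging contacts) to 30 mm; black head with the lens 44 wide x 38 mm high, x from 30 to 80 mm.
- torchA_tail (a point): Middle of that torch's tail end face (x = -80, z = 16 mm on the torch).
- torchB: Hand torch, 160 mm long, 0.16 kg, flat underside (up to three alike; may be absent). Own x from tail to head, z up; origin: middle of its length, on the underside. Aluminium body 32 x 32 mm, x from -80 (tail end with charging contacts) to 30 mm; black head with the lens 44 wide x 38 mm high, x from 30 to 80 mm.
- torchB_tail (a point): Middle of that torch's tail end face (x = -80, z = 16 mm on the torch).
- torchC: Hand torch, 160 mm long, 0.16 kg, flat underside (up to three alike; may be absent). Own x from tail to head, z up; origin: middle of its length, on the underside. Aluminium body 32 x 32 mm, x from -80 (tail end with charging contacts) to 30 mm; black head with the lens 44 wide x 38 mm high, x from 30 to 80 mm.
- torchC_tail (a point): Middle of that torch's tail end face (x = -80, z = 16 mm on the torch).
- bowl: Small white china bowl, 72 mm across and 35 mm high. Leave alone. Origin: centre of its underside.
- spec_case: Dark spectacle case, 60 x 155 x 34 mm. Leave alone. Origin: centre of its underside.
- notebook: Grey notebook, 130 x 90 x 16 mm. Leave alone. Origin: centre of its underside.
- tape: Black and steel tape measure, 68 x 40 x 62 mm. Leave alone. Origin: centre of its underside.

How it is judged:
On the way, in this order (a step that is already met when the one before it is completed fails the run):
1. the handlamp stands upright on the cork mat, let go, with the lever still off (horizontal distance between lamp and mat below 0.027 m and height (world z) of lamp below 0.009 m and angle between lamp's own z axis and vertical below 0.1 rad and contact force between the fingers and lamp below 0.3 N and value of joint charge_lever below 0.5 rad), for 0.2 s.
2. every torch lies tail first in a bay, fully home, let go, with the lever still off ((distance between torchA_tail and bay0 below 0.015 m or distance between torchA_tail and bay1 below 0.015 m or distance between torchA_tail and bay2 below 0.015 m) and angle between the x axis of each of torchA, torchB, torchC and the x axis of dock, either way round below 0.25 rad and contact force between the fingers and torchA below 0.3 N and (distance between torchB_tail and bay0 below 0.015 m or distance between torchB_tail and bay1 below 0.015 m or distance between torchB_tail and bay2 below 0.015 m) and contact force between the fingers and torchB below 0.3 N and (distance between torchC_tail and bay0 below 0.015 m or distance between torchC_tail and bay1 below 0.015 m or distance between torchC_tail and bay2 below 0.015 m) and contact force between the fingers and torchC below 0.3 N and value of joint charge_lever below 0.5 rad), for 0.2 s.
3. the lever is thrown over to on (value of joint charge_lever above 0.8 rad), for 0.2 s.
At the end, for the whole second after the job is handed in: The handlamp stands upright (within 0.1 rad) on the cork mat, its centre within 27 mm of the mat's; the tail end of every torch present is within 15 mm of the inner end point of a bay, the torch in line with the bay within 0.25 rad; the lever is past 0.8 rad; all at rest and let go (horizontal distance between lamp and mat below 0.027 m and height (world z) of lamp below 0.009 m and angle between lamp's own z axis and vertical below 0.1 rad and (distance between torchA_tail and bay0 below 0.015 m or distance between torchA_tail and bay1 below 0.015 m or distance between torchA_tail and bay2 below 0.015 m) and angle between the x axis of each of torchA, torchB, torchC and the x axis of dock, either way round below 0.25 rad and contact force between the fingers and torchA below 0.3 N and (distance between torchB_tail and bay0 below 0.015 m or distance between torchB_tail and bay1 below 0.015 m or distance between torchB_tail and bay2 below 0.015 m) and contact force between the fingers and torchB below 0.3 N and (distance between torchC_tail and bay0 below 0.015 m or distance between torchC_tail and bay1 below 0.015 m or distance between torchC_tail and bay2 below 0.015 m) and contact force between the fingers and torchC below 0.3 N and value of joint charge_lever above 0.8 rad and linear speed of each of lamp, torchA, torchB, torchC below 0.02 m/s); the robot touches nothing.
It fails at once if the bowl is pushed more than 40 mm from its place (distance of bowl from where it was at the start of the episode above 0.04 m).
It fails at once if the spectacle case is pushed more than 40 mm from its place (distance of spec_case from where it was at the start of the episode above 0.04 m).
It fails at once if the notebook is pushed more than 40 mm from its place (distance of notebook from where it was at the start of the episode above 0.04 m).
It fails at once if the tape measure is pushed more than 40 mm from its place (distance of tape from where it was at the start of the episode above 0.04 m).
Of torchA, torchB, torchC only 2 to 3 are there at a start; the rules pass over those that are not, and their reading is None.
At some moment in a run one of torchA, torchB, torchC may be knocked a few centimetres aside while the robot is not near it.
It also fails if it takes over 210 s, if anything falls off the work surface, if the arm or the gripper's body presses on something with over 40 N, if the wrist force passes 120 N, or if a joint passes its speed limit or range.

### The arm

A 7-joint arm with a two-finger parallel gripper is mounted at the origin on the work surface. World frame = base frame: x ahead of the robot, y to its left, z up, the work surface at z = 0. Lengths are in m, angles in rad, forces in N, time in s.
With the tool pointing down it reaches from about 0.4 to 0.9 m from the base axis. Payload 5.6 kg.
Tool frame: the origin (TCP) lies midway between the tips of the shut fingers; the grasp point (between the pads) lies 19 mm behind it; z points along the fingers, y is the line along which they close (so a half turn about z gives the same grasp; the last joint's range is limited). The gripper opens to 92 mm and grips with 3 to 60 N. Pads are 20 mm wide; open, the fingers measure 128 mm over their backs; the gripper's body (75 mm by 189 mm) begins 69 mm behind the grasp point.
Start: joints at [-1.185, 0.468, -0.012, 1.603, 0.006, 1.071, -0.056], TCP at [0.27, 0.591, 0.215] pointing down, gripper open.
Joint ranges: [-2.53, 2.53], [-0.31, 2.02], [-1.57, 1.55], [0.28, 2.44], [-1.29, 4.43], [0.15, 1.84], [-2.92, 2.92]. Speed limits (rad/s): [2.57, 2.57, 3.14, 3.14, 3.14, 3.14, 3.14].

### API

Orientations are given as a rotation vector (axis times angle).
In Python, from rig import bot gives the robot as it stands. The module is installed in compiled form; this text tells all that it offers.
- The arm moves only by the tool arm_command, never from a script. Its argument "plan" is a list of rows, each a list of 3 entries, a list of its own where there are three numbers: the finger opening in mm, from 0 to 91.9, then the shift along the tool's x, y, z in mm, then the turn, a rotation vector about the tool's x, y, z in degrees. In form: [[grip, [x, y, z], [ax, ay, az]], ...]. A call has exactly 10 rows; each row is the pose to reach, as a shift and turn from the pose commanded when the call began, along the tool's axes at that moment; what a row does not reach only later rows make up. A row lasts 1/12 s, in which the tool goes at most 41.7 mm and 7.16 degrees, less where a joint would pass 70% of its speed; a pose out of reach is approached as far as the arm can. A call with a gripper value outside its range is refused whole. The fingers move at their own pace and stop on an object; "newtons" is the grip in N (left out, the last holds). Time passes only in rows, so rows that repeat a pose let the fingers close, or fill a call up. It gives the time, the measured TCP pose, the force, the opening and the grip force at its end, in the units of the state.
- bot.get_obs(): the state, without advancing time (a new reading comes with each control period).
- bot.read_camera(name): name is "scene" or "top"; returns (picture, depth): 480x640x3 uint8, red, green, blue; 480x640 float32, m along the optical axis (not along the pixel's ray), 0 where there is no reading.
- bot.camera_model(name): a dict with "vertical_fov" (degrees; the focal length in pixels is half the picture's height over the tangent of half this angle, whatever the lens; pixels are square), "cx", "cy" (the principal point, pixels), "rvec" (rotation vector, rad) and "tvec" (3), from world to camera coordinates, as OpenCV has them. Camera axes: x right, y down, z forward; pixel columns grow to the right and rows downward; lengths in m; the calibration is good to about 2 mm. A picture is of the moment at which its call begins. camera_model takes no time and is no camera call.
- bot.close_job(): hands the job in; it is judged then, once.
The state is a dict: "t": time; "joint_pos": joint angles; "qvel": joint speeds; "joint_torque": joint torques, N m; "tool_pos": TCP position; "orientation": TCP orientation; "contact_force": force on the tool from outside, world axes, zero at the start; "torque": the same for the moment, N m; "width": opening from 0.0 (shut) to 1.0 (fully open); "gripper_force": force on a finger pad.
Only numpy, scipy, OpenCV 4.12 (cv2) and the standard library are available. Lean on these libraries where they do the work, as an engineer would, in place of code of your own. Each camera call takes 0.05 s, during which the arm holds its last target. There are 200 camera calls.

## Working session

There is one attempt and no reset: what is moved stays moved. The work goes in short steps, Python scripts to look and compute and a tool call to move; the robot and the scene stay as the last step left them, time stands still between calls to the robot, and variables do not carry over. Pictures are saved under pics/ and viewed, at most 14 in all, crops included, and the job is handed in when it is done.

Besides the shell and the picture viewer there is one more tool, called after "Request:" by a JSON object that holds its "op" and its "data". arm_command: Moves the arm, as the interface text tells. Its arguments: {"type":"object","properties":{"plan":{"type":"array","items":{"type":"array"}},"newtons":{"type":"number"}},"required":["plan"]}

```bash
mkdir -p pics; cat > h.py <<'E'
import numpy as np, cv2
from rig import bot
from scipy.spatial.transform import Rotation as R
def cam(n):
    m=bot.camera_model(n); f=240/np.tan(np.radians(m['vertical_fov'])/2)
    return f,m['cx'],m['cy'],R.from_rotvec(np.ravel(m['rvec'])).as_matrix(),np.ravel(m['tvec']),m
def world(n,d):
    f,cx,cy,Rm,t,_=cam(n); v,u=np.mgrid[:480,:640]
    P=np.stack([(u-cx)/f*d,(v-cy)/f*d,d],-1)
    W=(P-t)@Rm
    W[d==0]=np.nan
    return W
def shot(n,name=None):
    im,d=bot.read_camera(n)
    if name: cv2.imwrite('pics/'+name,im[:,:,::-1])
    return im,d,world(n,d)
def ray(n,u,v,z):
    f,cx,cy,Rm,t,_=cam(n); r=Rm.T@np.array([(u-cx)/f,(v-cy)/f,1]); c=-Rm.T@t
    return c+r*(z-c[2])/r[2]
def st():
    o=bot.get_obs(); print('t',o['t'],'p',np.round(o['tool_pos'],4),'\n',R.from_rotvec(o['orientation']).as_matrix().round(3),'w',o['width'],'F',np.round(o['contact_force'],1),'g',o['gripper_force'],'q',np.round(o['joint_pos'],2))
E
python3 - <<'E'
from h import *
st()
for n in('scene','top'):
    im,d,W=shot(n,n+'0.png'); print(cam(n)[5]); np.savez('/tmp/'+n,im=im,d=d,W=W)
E
```

```text
t 0.0 p [0.2701 0.5906 0.2136] 
 [[-0.909  0.416 -0.001]
 [ 0.416  0.909 -0.002]
 [-0.    -0.002 -1.   ]] w 0.9964386642152457 F [-0.4 -0.1  0.6] g 0.0 q [-1.18  0.47 -0.01  1.6   0.01  1.07 -0.06]
{'vertical_fov': 48.74170753619779, 'cx': 330.01393339543074, 'cy': 239.37997731291574, 'rvec': array([ 1.25854885,  2.45407523, -0.79308768]), 'tvec': array([ 0.29350828, -0.29786591,  1.77519958])}
{'vertical_fov': 55.94037797702493, 'cx': 315.9279815158854, 'cy': 240.51992135088418, 'rvec': array([ 2.19214817, -2.15673192,  0.114435  ]), 'tvec': array([-0.0266776 ,  0.55579262,  1.10718334])}
```

View pics/top0.png

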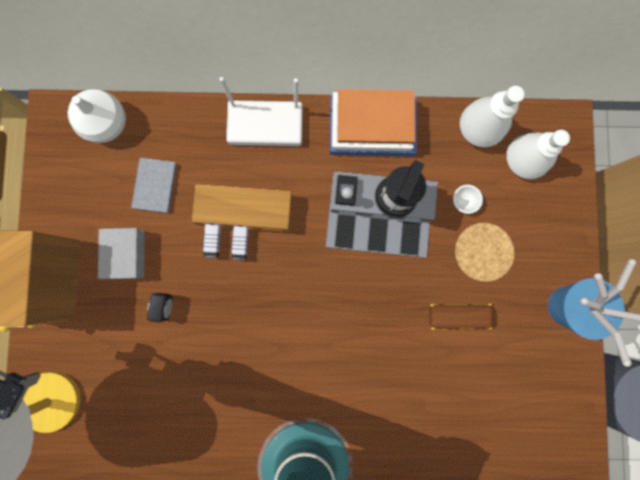

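View pics/scene0.png

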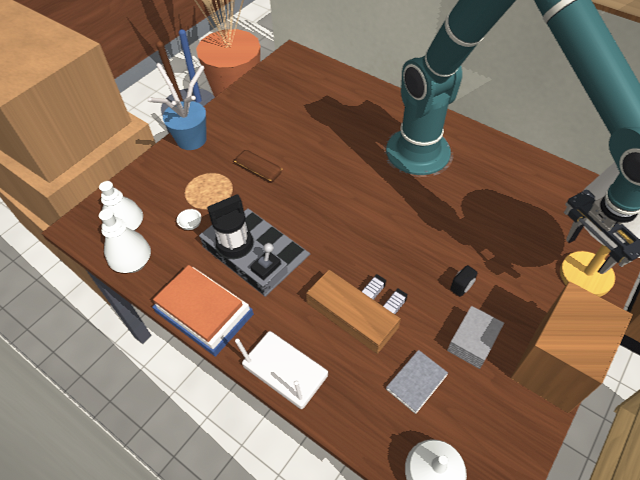

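```bash
cat > m.py <<'E'
from h import *
D={n:np.load('/tmp/%s.npz'%n) for n in('top','scene')}
def rect(P): 
    c,s,a=cv2.minAreaRect((P[:,:2]*1000).astype(np.float32)); return np.round(c,1),np.round(s,1),round(a,1)
for n in D:
    W=D[n]['W'];im=D[n]['im'].astype(int);X,Y,Z=W[...,0],W[...,1],W[...,2]
    hsv=cv2.cvtColor(D[n]['im'],cv2.COLOR_RGB2HSV)
    tab=(abs(Z)<.05)&(X>.45)&(X<.6)&(abs(Y)<.2); print(n,'table z',np.nanmedian(Z[(X>.35)&(X<.45)&(abs(Y)<.15)]))
    reg=(X>.5)&(X<.9)&(Y<0.0)&(Y>-.35)
    for nm,m in dict(bar=reg&(Z>.213)&(Z<.26),cap=reg&(Z>.172)&(Z<.195),lever=reg&(Z>.085)&(Z<.16)&(Y>-.15),hood=reg&(abs(Z-.058)<.004),apron=reg&(abs(Z-.006)<.004)&(hsv[...,1]<60)&(hsv[...,2]<150),
       mat=(hsv[...,0]>8)&(hsv[...,0]<25)&(hsv[...,2]>150)&(abs(Z)<.012)&(Y<-.2)&(X>.4)&(X<.7),
       rack=(abs(Z-.058)<.005)&(X>.5)&(X<.9)&(Y>.02)&(Y<.4)&(hsv[...,1]>60),
       torch=(abs(Z-.036)<.006)&(X>.4)&(X<.75)&(Y>.02)&(Y<.4)).items():
        m=m.astype(np.uint8); k,l,s,_=cv2.connectedComponentsWithStats(m)
        for i in range(1,k):
            if s[i,4]>25:
                P=W[l==i]; print(nm,s[i,4],'med',P.mean(0).round(4),'rect',rect(P),'px',s[i,:4])
E
python3 m.py
```

```text
top table z 9.983828371075147e-05
bar 494 med [ 0.664  -0.2098  0.2339] rect (array([ 665.9, -211.5]), array([22.2, 87.3]), 65.8) px [396 160  28  43]
cap 876 med [ 0.6638 -0.2077  0.1831] rect (array([ 664.1, -210.5]), array([89.2, 85.9]), 63.0) px [385 166  41  41]
lever 169 med [ 0.6666 -0.085   0.1197] rect (array([669.4, -84.4]), array([33., 47.]), 76.7) px [338 181  15  18]
hood 465 med [ 0.8123 -0.1222  0.0572] rect (array([ 843.6, -152.9]), array([198.5, 108.6]), 89.1) px [332 104  80  44]
hood 1778 med [ 0.6627 -0.1803  0.0583] rect (array([ 666.7, -181.8]), array([258.4, 100.5]), 84.9) px [330 172 107  48]
apron 782 med [ 0.5873 -0.0903  0.0065] rect (array([587.8, -91.2]), array([91.4, 98.1]), 84.3) px [326 209  39  42]
apron 1497 med [ 0.5762 -0.2189  0.0065] rect (array([ 577. , -220.5]), array([171.9,  98.1]), 85.4) px [360 214  70  43]
mat 31 med [ 6.707e-01 -4.411e-01  4.000e-04] rect (array([ 667.6, -439. ]), array([17.6, 61.2]), 75.2) px [472 190  11  23]
mat 2854 med [ 0.5374 -0.4503  0.003 ] rect (array([ 538.4, -451.6]), array([152.6, 155.7]), 1.0) px [455 222  6
[... 1330 characters left out ...]
4 173  49  37]
rack 2785 med [0.6376 0.1741 0.0573] rect (array([635.8, 170.1]), array([236.7,  98.1]), 86.7) px [307 270  94  76]
torch 271 med [0.5428 0.1778 0.0351] rect (array([543. , 176.8]), array([34.3, 73.4]), 86.7) px [362 274  25  24]
torch 31 med [0.4185 0.3649 0.0364] rect (array([417.9, 362.5]), array([37.2,  6. ]), 84.7) px [452 283  13  10]
torch 283 med [0.5469 0.2481 0.0352] rect (array([546.4, 247.4]), array([33.5, 71.2]), 88.2) px [384 288  24  25]
torch 84 med [0.6792 0.1136 0.0361] rect (array([679.1, 115.2]), array([128.7,   4.8]), 86.4) px [307 296  39  30]
torch 78 med [0.6858 0.2411 0.0359] rect (array([686.6, 236.1]), array([ 13.6, 100. ]), 2.9) px [347 325  35  25]
```

Request:
{"op": "arm_command", "data": {"plan": [[91,[0,0,-40],[0,0,0]],[91,[0,0,-80],[0,0,0]],[91,[-30,-25,-100],[0,0,0]],[91,[-60,-50,-100],[0,0,0]],[91,[-90,-73,-100],[0,0,0]],[91,[-120,-98,-100],[0,0,0]],[91,[-150,-122,-100],[0,0,0]],[91,[-180,-147,-100],[0,0,0]],[91,[-210,-171,-100],[0,0,0]],[91,[-240,-196,-100],[0,0,0]]], "newtons": 25}}

```text
t: 0.93
tool_pos: [0.4074, 0.3112, 0.3144]
orientation: [-0.668, -3.069, 0.0]
contact_force: [0.5, 1.5, -0.0]
width: 0.99
gripper_force: 0.0
```

Request:
{"op": "arm_command", "data": {"plan": [[91,[-30,-25,0],[0,0,0]],[91,[-60,-50,0],[0,0,0]],[91,[-90,-74,0],[0,0,0]],[91,[-120,-98,0],[0,0,0]],[91,[-150,-122,0],[0,0,0]],[91,[-180,-147,0],[0,0,0]],[91,[-210,-171,0],[0,0,0]],[91,[-240,-196,0],[0,0,0]],[91,[-270,-220,0],[0,0,0]],[91,[-300,-245,0],[0,0,0]]]}}

```text
t: 1.77
tool_pos: [0.5783, -0.036, 0.3144]
orientation: [-0.668, -3.069, -0.0]
contact_force: [0.9, 0.4, -0.7]
width: 0.989
gripper_force: 0.0
```

```bash
cat >> h.py <<'E'
def to(p,yaw=None):
    "tool-axis delta in mm to TCP world p (m); yaw = world angle (deg) of tool y"
    st(); o=bot.get_obs(); M=R.from_rotvec(o['orientation']).as_matrix()
    print('shift',(M.T@(np.array(p)-o['tool_pos'])*1000).round(1))
    if yaw is not None:
        y=np.radians(yaw); yt=np.array([np.cos(y),np.sin(y),0]); T=np.stack([np.cross(yt,[0,0,-1]),yt,[0,0,-1]],1)
        print('turn',np.degrees(R.from_matrix(M.T@T).as_rotvec()).round(1))
E
python3 -c "
from h import *
to([.665,-.211,.300],65.8)"
```

```text
t 1.7667 p [ 0.5783 -0.036   0.3144] 
 [[-0.91   0.415 -0.   ]
 [ 0.415  0.91   0.   ]
 [ 0.     0.    -1.   ]] w 0.9890384809718238 F [ 0.9  0.4 -0.7] g 0.0 q [-0.34  0.27  0.42  1.69 -0.12  1.22  1.25]
shift [-151.5 -123.1   14.3]
turn [ 0.  -0.  -0.3]
```

Request:
{"op": "arm_command", "data": {"plan": [[91,[-30,-25,0],[0,0,0]],[91,[-60,-50,0],[0,0,0]],[91,[-90,-74,0],[0,0,0]],[91,[-120,-98,0],[0,0,0]],[91,[-152,-123,0],[0,0,0]],[91,[-152,-123,0],[0,0,0]],[70,[-152,-123,35],[0,0,0]],[60,[-152,-123,70],[0,0,0]],[60,[-152,-123,100],[0,0,0]],[60,[-152,-123,112],[0,0,0]]]}}

```text
t: 2.6
tool_pos: [0.6624, -0.2084, 0.1971]
orientation: [-0.667, -3.062, -0.001]
contact_force: [0.6, 0.7, -0.3]
width: 0.725
gripper_force: 0.0
```

Request:
{"op": "arm_command", "data": {"plan": [[60,[0,0,0],[0,0,0]],[40,[0,0,0],[0,0,0]],[20,[0,0,0],[0,0,0]],[5,[0,0,0],[0,0,0]],[5,[0,0,0],[0,0,0]],[5,[0,0,0],[0,0,0]],[5,[0,0,0],[0,0,0]],[5,[0,0,-15],[0,0,0]],[5,[0,0,-30],[0,0,0]],[5,[0,0,-50],[0,0,0]]], "newtons": 30}}

```text
t: 3.43
tool_pos: [0.6636, -0.2088, 0.2507]
orientation: [-0.667, -3.065, -0.001]
contact_force: [0.4, -0.6, -4.9]
width: 0.238
gripper_force: 30.0
```

```bash
python3 -c "
from h import *
shot('scene','s1.png')
to([.5375,-.4510,.260],65.8)"
```

```text
t 3.4833 p [ 0.6659 -0.2097  0.2563] 
 [[-0.909  0.416  0.003]
 [ 0.416  0.909 -0.   ]
 [-0.003  0.001 -1.   ]] w 0.2350997779534508 F [ 2.9 -1.1 -0.8] g 29.997418820858 q [-0.05  0.54  0.46  1.45 -0.25  1.2   1.59]
shift [  16.4 -272.8   -4. ]
turn [ 0.1  0.2 -0.4]
```

View pics/s1.png

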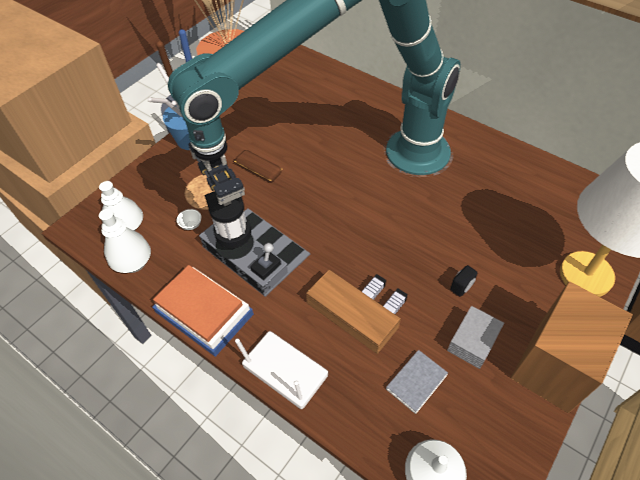

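Request:
{"op": "arm_command", "data": {"plan": [[5,[2,-30,-4],[0,0,0]],[5,[4,-60,-4],[0,0,0]],[5,[6,-90,-4],[0,0,0]],[5,[8,-120,-4],[0,0,0]],[5,[10,-150,-4],[0,0,0]],[5,[12,-180,-4],[0,0,0]],[5,[14,-210,-4],[0,0,0]],[5,[16,-240,-4],[0,0,0]],[5,[16,-260,-4],[0,0,0]],[5,[16,-272,-4],[0,0,0]]]}}

```text
t: 4.32
tool_pos: [0.5343, -0.4533, 0.2554]
orientation: [-0.675, -3.066, 0.002]
contact_force: [-0.6, 0.4, -5.0]
width: 0.234
gripper_force: 30.0
```

Request:
{"op": "arm_command", "data": {"plan": [[5,[0,0,0],[0,0,0]],[5,[0,0,0],[0,0,0]],[5,[0,0,20],[0,0,0]],[5,[0,0,40],[0,0,0]],[5,[0,0,60],[0,0,0]],[5,[0,0,80],[0,0,0]],[5,[0,0,90],[0,0,0]],[5,[0,0,96],[0,0,0]],[5,[0,0,96],[0,0,0]],[5,[0,0,96],[0,0,0]]]}}

```text
t: 5.15
tool_pos: [0.5384, -0.4498, 0.1612]
orientation: [0.667, 3.069, -0.0]
contact_force: [-0.0, 0.2, -4.5]
width: 0.237
gripper_force: 30.0
```

```bash
python3 -c "
from h import *
to([.5375,-.4510,.145],65.8)"
```

```text
t 5.15 p [ 0.5384 -0.4498  0.1612] 
 [[-0.91   0.415  0.001]
 [ 0.415  0.91  -0.   ]
 [-0.001  0.    -1.   ]] w 0.23708152988746636 F [-0.   0.2 -4.5] g 29.99853014945984 q [ 0.33  0.64  0.47  1.53 -0.32  1.05  2.03]
shift [ 0.3 -1.4 16.2]
turn [ 0.   0.1 -0.3]
```

Lower gently until the weight comes off.

Request:
{"op": "arm_command", "data": {"plan": [[5,[0,-1,3],[0,0,0]],[5,[0,-1,6],[0,0,0]],[5,[0,-1,9],[0,0,0]],[5,[0,-1,11],[0,0,0]],[5,[0,-1,12],[0,0,0]],[5,[0,-1,13],[0,0,0]],[5,[0,-1,13],[0,0,0]],[5,[0,-1,13],[0,0,0]],[5,[0,-1,13],[0,0,0]],[5,[0,-1,13],[0,0,0]]]}}

```text
t: 5.98
tool_pos: [0.5372, -0.4511, 0.1483]
orientation: [0.668, 3.069, 0.0]
contact_force: [-0.9, 1.7, 2.4]
width: 0.234
gripper_force: 30.0
```

```bash
python3 -c "
from h import *
st()
im,d,W=shot('scene','s2.png'); cv2.imwrite('pics/s2c.png',cv2.resize(im[100:260,120:320,::-1],(800,640))[:600])"
```

```text
t 5.9833 p [ 0.5372 -0.4511  0.1483] 
 [[-0.909  0.416  0.001]
 [ 0.416  0.909 -0.   ]
 [-0.001  0.    -1.   ]] w 0.23418544385936385 F [-0.9  1.7  2.4] g 30.00085026025772 q [ 0.34  0.65  0.47  1.54 -0.33  1.03  2.04]
```

View pics/s2c.png

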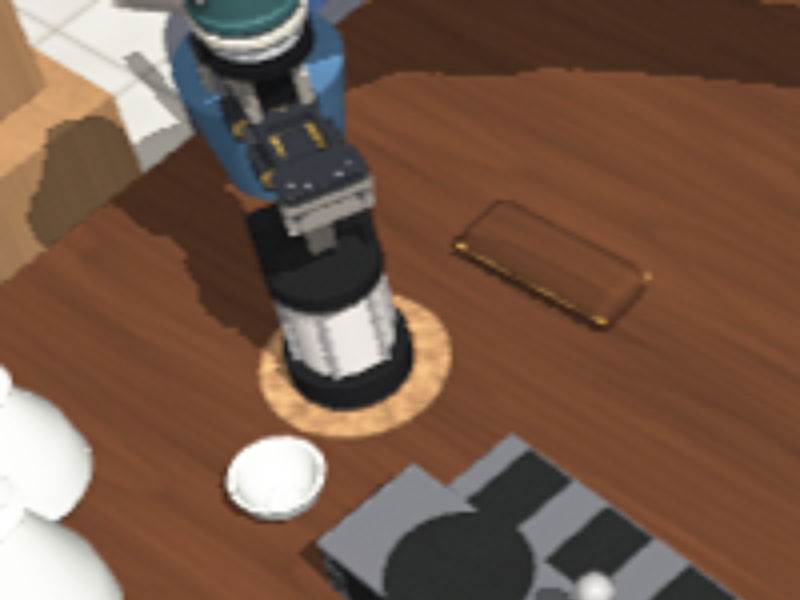

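Request:
{"op": "arm_command", "data": {"plan": [[40,[0,0,0],[0,0,0]],[60,[0,0,0],[0,0,0]],[60,[0,0,0],[0,0,0]],[60,[0,0,0],[0,0,0]],[60,[0,0,0],[0,0,0]],[60,[0,0,-15],[0,0,0]],[60,[0,0,-35],[0,0,0]],[60,[0,0,-60],[0,0,0]],[60,[0,0,-95],[0,0,0]],[60,[0,0,-130],[0,0,0]]]}}

```text
t: 6.87
tool_pos: [0.5366, -0.4509, 0.2782]
orientation: [-0.668, -3.068, -0.001]
contact_force: [0.7, 0.1, 0.1]
width: 0.656
gripper_force: 0.0
```

```bash
python3 -c "
from h import *
for n in('top','scene'):
    im,d,W=shot(n); X,Y,Z=W[...,0],W[...,1],W[...,2]
    m=(abs(Z-.180)<.012)&False
    m=(abs(Z-.128)<.006)&(np.hypot(X-.537,Y+.451)<.09); print(n,m.sum(),cv2.minAreaRect((W[m][:,:2]*1000).astype(np.float32)) if m.sum()>5 else '')
    m=(abs(Z-.18)<.005)&(np.hypot(X-.537,Y+.451)<.09);print('bar',m.sum(),cv2.minAreaRect((W[m][:,:2]*1000).astype(np.float32)) if m.sum()>5 else '', W[m].mean(0) if m.sum() else '')
to([.545,.21,.260],-92.0)"
```

```text
top 678 ((536.582763671875, -445.9916687011719), (88.04676055908203, 81.38482666015625), 43.505271911621094)
bar 329 ((532.4581298828125, -445.7576599121094), (23.87656021118164, 70.80310821533203), 66.23407745361328) [ 0.52939436 -0.44392925  0.18012633]
scene 349 ((544.3010864257812, -435.47076416015625), (63.43433380126953, 86.0526123046875), 72.68997192382812)
bar 186 ((538.454345703125, -447.3436279296875), (30.81930160522461, 85.64364624023438), 63.48516082763672) [ 0.53997179 -0.44701962  0.17912653]
t 6.9667 p [ 0.539  -0.4539  0.2847] 
 [[-0.909  0.416  0.009]
 [ 0.416  0.909 -0.007]
 [-0.011 -0.003 -1.   ]] w 0.6538915436286294 F [ 0.4 -1.1  1.5] g 0.0 q [ 0.32  0.53  0.52  1.41 -0.27  1.26  1.99]
shift [271.  606.3  20. ]
turn [  0.8   0.4 157.4]
```

```bash
python3 -c "
from h import *
to([.569,.246,.15],88)"
```

```text
t 6.9667 p [ 0.539  -0.4539  0.2847] 
 [[-0.909  0.416  0.009]
 [ 0.416  0.909 -0.007]
 [-0.011 -0.003 -1.   ]] w 0.6538915436286294 F [ 0.4 -1.1  1.5] g 0.0 q [ 0.32  0.53  0.52  1.41 -0.27  1.26  1.99]
shift [265.4 649.3 129.9]
turn [ -0.3   0.6 -22.6]
```

Request:
{"op": "arm_command", "data": {"plan": [[60,[13,32,0],[0,0,0]],[60,[26,64,0],[0,0,0]],[60,[39,96,0],[0,0,0]],[60,[52,128,0],[0,0,-4]],[60,[65,160,0],[0,0,-8]],[60,[78,192,0],[0,0,-12]],[60,[91,224,0],[0,0,-16]],[60,[104,256,0],[0,0,-20]],[60,[117,288,0],[0,0,-22.6]],[60,[130,320,0],[0,0,-22.6]]]}}

```text
t: 7.8
tool_pos: [0.5515, -0.1044, 0.2773]
orientation: [0.051, 3.141, 0.0]
contact_force: [1.0, 0.6, 0.7]
width: 0.653
gripper_force: 0.0
```

```bash
python3 -c "
from h import *
to([.569,.246,.10],88)"
```

```text
t 7.8 p [ 0.5515 -0.1044  0.2773] 
 [[-0.999  0.032  0.   ]
 [ 0.032  0.999  0.   ]
 [-0.     0.    -1.   ]] w 0.6527949352642448 F [1.  0.6 0.7] g 0.0 q [-0.16  0.26  0.35  1.77 -0.1   1.13  1.76]
shift [ -6.  350.8 177.4]
turn [0.  0.  0.1]
```

Request:
{"op": "arm_command", "data": {"plan": [[50,[-1,38,0],[0,0,0]],[50,[-2,76,0],[0,0,0]],[50,[-3,114,20],[0,0,0]],[50,[-4,150,40],[0,0,0]],[50,[-5,185,60],[0,0,0]],[50,[-6,220,80],[0,0,0]],[50,[-6,255,100],[0,0,0]],[50,[-6,290,120],[0,0,0]],[50,[-6,325,140],[0,0,0]],[50,[-6,350,165],[0,0,0]]]}}

```text
t: 8.63
tool_pos: [0.5698, 0.2476, 0.112]
orientation: [0.05, 3.14, 0.004]
contact_force: [-0.0, 0.5, 0.2]
width: 0.547
gripper_force: 0.0
```

```bash
python3 -c "
from h import *
im,d,W=shot('scene'); np.savez('/tmp/scene',im=im,d=d,W=W)
im,d,W=shot('top'); np.savez('/tmp/top',im=im,d=d,W=W)
to([.569,.246,.008],88)"; python3 m.py | egrep 'torch|top|scene'
```

```text
t 8.7333 p [0.5657 0.2486 0.1076] 
 [[-1.     0.026 -0.007]
 [ 0.027  1.    -0.001]
 [ 0.007 -0.001 -1.   ]] w 0.5423007154461834 F [-0.8 -1.  -0.3] g 0.0 q [-0.6   0.54  0.17  1.77 -0.12  0.85  1.18]
shift [-4.1 -2.4 99.6]
turn [-0.1 -0.4  0.5]
top table z 0.0013183596326338076
torch 432 med [0.548  0.1747 0.0361] rect (array([548.4, 175.1]), array([32.3, 83.2]), 87.5) px [231 225  16  35]
torch 216 med [0.5312 0.2454 0.0365] rect (array([533.5, 246.4]), array([42.8, 32.4]), 0.5) px [203 239  14  18]
scene table z -0.0002356364021674619
torch 223 med [0.5477 0.1754 0.0354] rect (array([543.1, 177.1]), array([33.6, 72.1]), 88.0) px [362 274  19  24]
torch 40 med [0.4169 0.367  0.0359] rect (array([416.6, 367.9]), array([17.4, 43.1]), 18.3) px [452 283  17  10]
torch 230 med [0.5514 0.2461 0.0352] rect (array([547.8, 248. ]), array([32.2, 70.5]), 86.9) px [384 288  18  25]
torch 162 med [0.6822 0.1737 0.0359] rect (array([682.9, 168.1]), array([235.1,  15.5]), 89.8) px [307 296  75  54]
```

Request:
{"op": "arm_command", "data": {"plan": [[50,[0,0,30],[0,0,0]],[50,[0,0,60],[0,0,0]],[50,[0,0,85],[0,0,0]],[50,[0,0,100],[0,0,0]],[50,[0,0,103],[0,0,0]],[50,[0,0,103],[0,0,0]],[25,[0,0,103],[0,0,0]],[15,[0,0,103],[0,0,0]],[15,[0,0,103],[0,0,0]],[15,[0,0,103],[0,0,0]]], "newtons": 40}}

```text
t: 9.57
tool_pos: [0.5709, 0.2438, 0.0112]
orientation: [0.054, 3.139, 0.002]
contact_force: [-0.4, -0.7, 4.0]
width: 0.35
gripper_force: 40.0
```

Request:
{"op": "arm_command", "data": {"plan": [[15,[0,0,0],[0,0,0]],[15,[0,0,-2],[0,0,0]],[15,[12,0,-3],[0,0,0]],[15,[30,-1,-3],[0,0,0]],[15,[50,-1,-3],[0,0,0]],[15,[70,-2,-3],[0,0,0]],[15,[90,-2,-3],[0,0,0]],[15,[110,-3,-3],[0,0,0]],[15,[110,-3,-25],[0,0,0]],[15,[110,-3,-55],[0,0,0]]]}}

```text
t: 10.4
tool_pos: [0.4559, 0.2431, 0.0627]
orientation: [-0.051, -3.134, 0.006]
contact_force: [1.4, 0.7, -0.9]
width: 0.346
gripper_force: 40.0
```

```bash
python3 -c "
from h import *
im,d,W=shot('scene','s3.png');cv2.imwrite('pics/s3c.png',cv2.resize(im[150:350,180:480,::-1],(800,534)))
to([.4,.05,.1],-95)"
```

```text
t 10.45 p [0.4609 0.2454 0.0693] 
 [[-0.999  0.034  0.003]
 [ 0.034  0.999  0.003]
 [-0.003  0.003 -1.   ]] w 0.3475313873650579 F [0.8 0.5 2.3] g 39.998000264167786 q [-0.69  0.46  0.17  2.03 -0.13  0.65  1.1 ]
shift [  54.2 -197.2  -31.4]
turn [  -0.3    0.2 -176.9]
```

View pics/s3c.png

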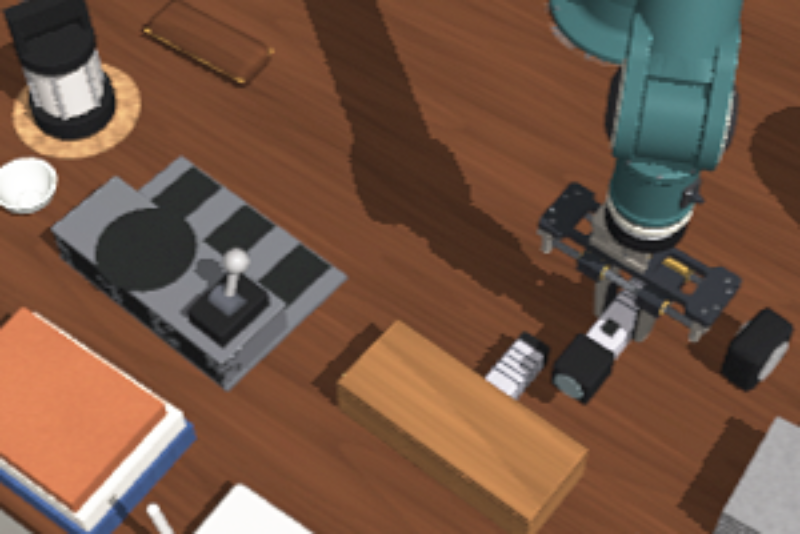

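Request:
{"op": "arm_command", "data": {"plan": [[15,[0,0,-30],[0,0,0]],[15,[0,-5,-60],[0,0,7]],[15,[0,-20,-80],[0,0,14]],[15,[0,-40,-80],[0,0,21]],[15,[0,-65,-80],[0,0,28]],[15,[0,-90,-80],[0,0,35]],[15,[0,-115,-80],[0,0,42]],[15,[0,-140,-80],[0,0,49]],[15,[0,-165,-80],[0,0,56]],[15,[0,-190,-80],[0,0,63]]]}}

```text
t: 11.28
tool_pos: [0.4528, 0.0533, 0.1446]
orientation: [-1.695, -2.645, -0.001]
contact_force: [-0.4, -0.2, -2.4]
width: 0.348
gripper_force: 40.0
```

```bash
python3 -c "
from h import *
to([.54,-.255,.15],-95)"
```

```text
t 11.2833 p [0.4528 0.0533 0.1446] 
 [[-0.418  0.909 -0.   ]
 [ 0.909  0.418  0.   ]
 [ 0.     0.    -1.   ]] w 0.3483281266703542 F [-0.4 -0.2 -2.4] g 39.99263405799866 q [-0.64  0.25  0.51  2.15 -0.17  0.78  0.42]
shift [-316.6  -49.6   -5.6]
turn [ -0.   -0.  119.7]
```

Request:
{"op": "arm_command", "data": {"plan": [[15,[-20,-3,-4],[0,0,7]],[15,[-40,-6,-4],[0,0,14]],[15,[-60,-9,-4],[0,0,21]],[15,[-80,-12,-4],[0,0,28]],[15,[-100,-15,-4],[0,0,35]],[15,[-120,-19,-4],[0,0,42]],[15,[-140,-22,-4],[0,0,49]],[15,[-160,-25,-4],[0,0,56]],[15,[-180,-28,-4],[0,0,63]],[15,[-200,-31,-4],[0,0,70]]]}}

```text
t: 12.12
tool_pos: [0.5099, -0.1406, 0.1485]
orientation: [-2.905, -1.194, -0.0]
contact_force: [0.2, -0.3, -2.0]
width: 0.343
gripper_force: 40.0
```

```bash
python3 -c "
from h import *
to([.54,-.255,.15],-95)"
```

```text
t 12.1167 p [ 0.5099 -0.1406  0.1485] 
 [[ 0.711  0.703  0.   ]
 [ 0.703 -0.711  0.001]
 [ 0.    -0.    -1.   ]] w 0.34300651677598487 F [ 0.2 -0.3 -2. ] g 39.99244272708893 q [-0.44  0.43  0.81  2.   -0.41  0.88 -0.2 ]
shift [-59.1 102.5  -1.5]
turn [-0.  -0.  49.7]
```

Request:
{"op": "arm_command", "data": {"plan": [[15,[-8,14,-1],[0,0,7]],[15,[-16,28,-1],[0,0,14]],[15,[-25,43,-1],[0,0,21]],[15,[-34,58,-1],[0,0,28]],[15,[-42,73,-1],[0,0,35]],[15,[-50,88,-1],[0,0,42]],[15,[-59,102,-1],[0,0,49.7]],[15,[-59,102,-1],[0,0,49.7]],[15,[-59,102,-1],[0,0,49.7]],[15,[-59,102,-1],[0,0,49.7]]]}}

```text
t: 12.95
tool_pos: [0.54, -0.2526, 0.1491]
orientation: [-3.138, 0.123, 0.001]
contact_force: [-0.1, 0.8, -2.3]
width: 0.345
gripper_force: 40.0
```

```bash
cat > tq.py <<'E'
from h import *
to([.5405,-.255,.015],-95)
for n in('top','scene'):
    im,d,W=shot(n,None); o=bot.get_obs(); p=o['tool_pos']; X,Y,Z=W[...,0],W[...,1],W[...,2]
    M=R.from_rotvec(o['orientation']).as_matrix()
    L=(W-p)@M  # tool frame
    m=(abs(L[...,0])<.13)&(abs(L[...,1])<.03)&(L[...,2]>-.045)&(L[...,2]<.02)&(abs(L[...,0])>.02)
    P=L[m]*1000
    for s in(1,-1):
        Q=P[P[:,0]*s>0]; 
        if len(Q)>20: print(n,s,len(Q),'x',np.percentile(Q[:,0],[1,99]).round(1),'y',np.percentile(Q[:,1],[2,98]).round(1),'z',np.percentile(Q[:,2],[2,20,98]).round(1))
E
python3 tq.py
```

```text
t 12.95 p [ 0.54   -0.2526  0.1491] 
 [[ 0.997 -0.079 -0.001]
 [-0.079 -0.997  0.001]
 [-0.001 -0.001 -1.   ]] w 0.3454948285281789 F [-0.1  0.8 -2.3] g 39.99804139137268 q [-0.32  0.63  0.98  1.84 -0.61  1.01 -0.73]
shift [  0.8   2.5 134.1]
turn [-0.1  0.1  0.5]
top 1 58 x [47.  61.8] y [-18.    9.3] z [-28.3 -26.2   0.2]
scene 1 267 x [20.9 62.8] y [-21.1  13. ] z [-28.6 -25.    5.9]
scene -1 49 x [-97.4 -54.7] y [-26.9  17.9] z [-33.1 -29.4   5.4]
```

Request:
{"op": "arm_command", "data": {"plan": [[15,[0,5,30],[0,0,0.5]],[15,[0,5,60],[0,0,0.5]],[15,[0,5,90],[0,0,0.5]],[15,[0,5,115],[0,0,0.5]],[15,[0,5,128],[0,0,0.5]],[15,[0,5,132],[0,0,0.5]],[15,[0,5,132],[0,0,0.5]],[15,[0,5,132],[0,0,0.5]],[15,[0,5,132],[0,0,0.5]],[15,[0,5,132],[0,0,0.5]]]}}

```text
t: 13.88
tool_pos: [0.5409, -0.2591, 0.0191]
orientation: [3.138, -0.141, 0.004]
contact_force: [-0.1, 0.5, -3.0]
width: 0.345
gripper_force: 40.0
```

```bash
python3 -c "
from h import *
st()
im,d,W=shot('scene','s4.png');a=cv2.resize(im[170:300,150:320,::-1],(784,600));im,d,W=shot('top','t4.png');cv2.imwrite('pics/t4c.png',cv2.resize(im[160:300,310:450,::-1],(600,600)));cv2.imwrite('pics/s4c.png',a)"
```

```text
t 13.8833 p [ 0.5409 -0.2591  0.0191] 
 [[ 0.996 -0.09   0.002]
 [-0.09  -0.996 -0.001]
 [ 0.003  0.    -1.   ]] w 0.34471298562733454 F [-0.1  0.5 -3. ] g 39.99794125556946 q [-0.19  0.8   0.81  1.89 -0.8   0.82 -0.61]
```

View pics/t4c.png

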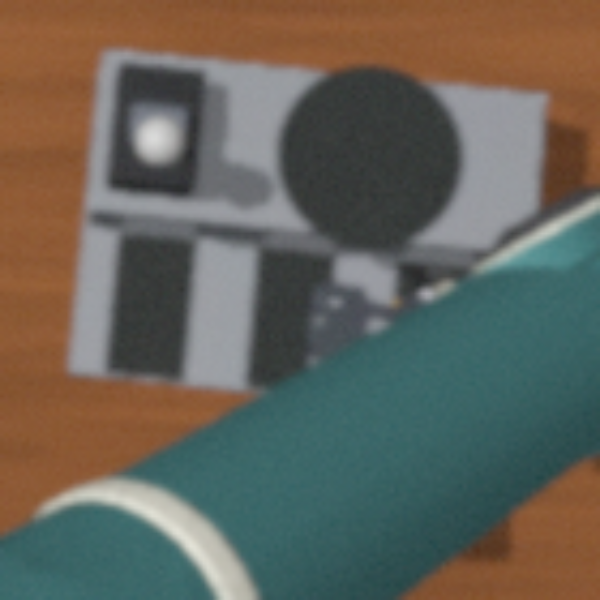

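Request:
{"op": "arm_command", "data": {"plan": [[15,[0,0,3],[0,0,0]],[15,[5,0,3],[0,0,0]],[15,[10,0,3],[0,0,0]],[15,[15,0,3],[0,0,0]],[15,[20,0,3],[0,0,0]],[15,[25,0,3],[0,0,0]],[15,[30,0,4],[0,0,0]],[15,[34,0,4],[0,0,0]],[15,[34,0,4],[0,0,0]],[15,[34,0,4],[0,0,0]]]}}

```text
t: 14.82
tool_pos: [0.5738, -0.2618, 0.0134]
orientation: [3.138, -0.141, -0.0]
contact_force: [-0.5, 0.6, -2.0]
width: 0.34
gripper_force: 40.0
```

```bash
python3 tq.py; python3 -c "
from h import *
im,d,W=shot('scene');cv2.imwrite('pics/s5c.png',cv2.resize(im[160:310,150:340,::-1],(760,600)))"
```

```text
t 14.8167 p [ 0.5738 -0.2618  0.0134] 
 [[ 0.996 -0.09  -0.   ]
 [-0.09  -0.996 -0.   ]
 [-0.     0.    -1.   ]] w 0.33989224851510347 F [-0.5  0.6 -2. ] g 39.997955560684204 q [-0.19  0.84  0.81  1.81 -0.8   0.85 -0.65]
shift [-33.8  -3.8  -1.6]
turn [ 0.   0.  -0.2]
top 1 273 x [ 52.2 129.1] y [-29.   26.6] z [-44.9 -44.5 -40.5]
top -1 227 x [-129.7  -86.9] y [-17.7  29.1] z [-31.5  10.5  17.5]
scene 1 395 x [ 21.4 128.9] y [-28.2  28.8] z [-44.8 -43.9 -20.8]
scene -1 211 x [-129.7  -38.7] y [-29.1  21.6] z [-34.3 -29.3  18.7]
```

View pics/s5c.png

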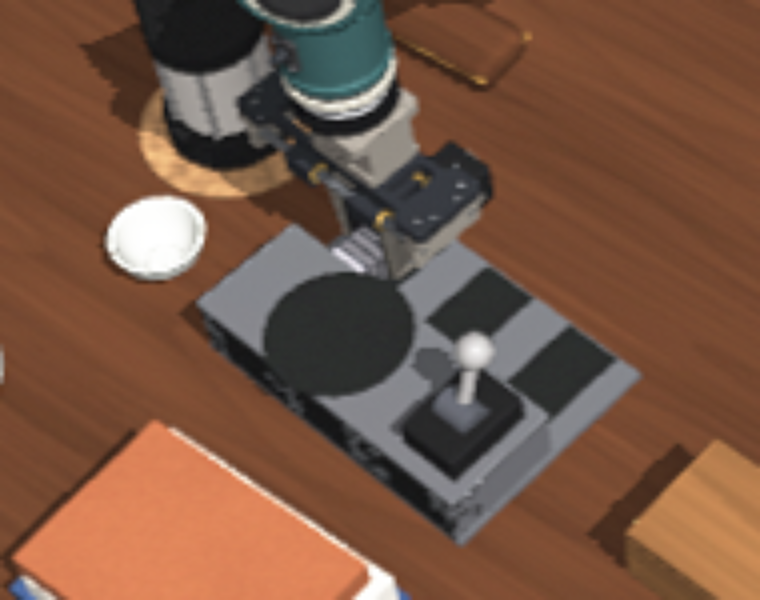

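Request:
{"op": "arm_command", "data": {"plan": [[15,[6,0,0],[0,0,0]],[15,[12,0,0],[0,0,0]],[15,[18,0,1],[0,0,0]],[15,[23,0,2],[0,0,0]],[15,[23,0,2],[0,0,0]],[35,[23,0,2],[0,0,0]],[60,[23,0,2],[0,0,0]],[60,[23,0,2],[0,0,0]],[60,[23,0,2],[0,0,0]],[60,[23,0,2],[0,0,0]]]}}

```text
t: 15.8
tool_pos: [0.597, -0.2637, 0.0115]
orientation: [3.138, -0.141, 0.0]
contact_force: [-0.4, 1.0, -0.5]
width: 0.638
gripper_force: 0.0
```

Request:
{"op": "arm_command", "data": {"plan": [[60,[0,0,-20],[0,0,0]],[60,[0,0,-50],[0,0,0]],[60,[0,0,-60],[0,0,0]],[60,[-30,0,-60],[0,0,0]],[60,[-60,0,-60],[0,0,0]],[60,[-78,0,-60],[0,0,0]],[60,[-78,0,-60],[0,0,0]],[60,[-78,0,-30],[0,0,0]],[60,[-78,0,-5],[0,0,0]],[60,[-78,0,0],[0,0,0]]]}}

```text
t: 16.63
tool_pos: [0.5181, -0.2552, 0.0084]
orientation: [-3.136, 0.14, 0.006]
contact_force: [-0.8, -0.3, 0.3]
width: 0.654
gripper_force: 0.0
```

```bash
python3 tq.py; python3 -c "
from h import *
im,d,W=shot('scene');cv2.imwrite('pics/s6c.png',cv2.resize(im[160:310,150:340,::-1],(760,600)))"
```

```text
t 16.6333 p [ 0.5181 -0.2552  0.0084] 
 [[ 0.996 -0.089 -0.004]
 [-0.089 -0.996  0.002]
 [-0.004 -0.002 -1.   ]] w 0.6540015245049263 F [-0.8 -0.3  0.3] g 0.0 q [-0.19  0.79  0.8   1.94 -0.81  0.78 -0.58]
shift [22.3 -2.2 -6.7]
turn [-0.1  0.2 -0.1]
top 1 438 x [ 46.5 100.6] y [-29.1  27. ] z [-37.8 -30.6   5. ]
top -1 93 x [-129.7  -99.5] y [-0.9 29.4] z [ 4.   7.9 12.7]
scene 1 408 x [ 20.4 128. ] y [-27.6  18.7] z [-44.6 -30.7   8.2]
scene -1 146 x [-129.4  -30.6] y [-29.6  28.2] z [ 3.9  8.9 17.5]
```

View pics/s6c.png

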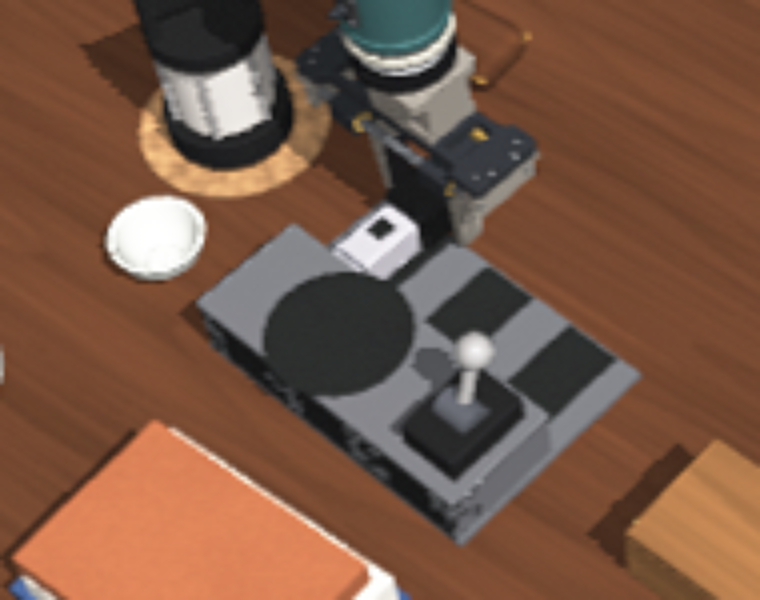

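Request:
{"op": "arm_command", "data": {"plan": [[60,[0,0,-4],[0,0,0]],[35,[0,0,-4],[0,0,0]],[25,[0,0,-4],[0,0,0]],[25,[0,0,-4],[0,0,0]],[25,[0,0,-4],[0,0,0]],[25,[5,0,-4],[0,0,0]],[25,[10,0,-4],[0,0,0]],[25,[14,0,-4],[0,0,0]],[25,[18,0,-4],[0,0,0]],[25,[18,0,-4],[0,0,0]]], "newtons": 20}}

```text
t: 17.62
tool_pos: [0.535, -0.2596, 0.0166]
orientation: [3.138, -0.144, -0.004]
contact_force: [-6.5, 0.0, 11.0]
width: 0.476
gripper_force: 20.0
```

Request:
{"op": "arm_command", "data": {"plan": [[25,[2,0,0],[0,0,0]],[25,[4,0,0],[0,0,0]],[25,[5,0,0],[0,0,0]],[25,[6,0,0],[0,0,0]],[25,[7,0,0],[0,0,0]],[25,[8,0,0],[0,0,0]],[25,[9,0,0],[0,0,0]],[25,[10,0,0],[0,0,0]],[25,[10,0,0],[0,0,0]],[25,[10,0,0],[0,0,0]]]}}

```text
t: 18.45
tool_pos: [0.544, -0.2606, 0.0166]
orientation: [-3.138, 0.145, 0.005]
contact_force: [-9.3, 0.8, 11.8]
width: 0.478
gripper_force: 20.0
```

```bash
python3 tq.py
```

```text
t 18.45 p [ 0.544  -0.2606  0.0166] 
 [[ 0.996 -0.092 -0.003]
 [-0.092 -0.996  0.   ]
 [-0.003 -0.    -1.   ]] w 0.47847293189686524 F [-9.3  0.8 11.8] g 19.98908042907715 q [-0.19  0.81  0.81  1.87 -0.79  0.82 -0.62]
shift [-4.  -5.3  1.6]
turn [-0.   0.2 -0.3]
top 1 631 x [ 51.6 129.6] y [-28.8  27.2] z [-44.8 -43.2  10.8]
top -1 121 x [-129.8  -93.1] y [-6.3 29.6] z [12.7 15.3 19.6]
scene 1 548 x [ 21.2 129. ] y [-29.   27.5] z [-44.6 -42.1  11.3]
scene -1 148 x [-129.5  -27.1] y [-29.6  27.6] z [11.5 15.1 19.7]
```

Request:
{"op": "arm_command", "data": {"plan": [[25,[0,0,-2],[0,0,0]],[25,[0,0,-2],[0,0,0]],[25,[1,0,-2],[0,0,0]],[25,[2,0,-2],[0,0,0]],[25,[3,0,-2],[0,0,0]],[25,[4,0,-2],[0,0,0]],[25,[5,0,-2],[0,0,0]],[25,[6,0,-2],[0,0,0]],[25,[6,0,-2],[0,0,0]],[25,[6,0,-2],[0,0,0]]], "newtons": 30}}

```text
t: 19.38
tool_pos: [0.5467, -0.2596, 0.0167]
orientation: [-3.135, 0.144, 0.017]
contact_force: [-16.1, 2.2, 10.0]
width: 0.474
gripper_force: 30.0
```

Request:
{"op": "arm_command", "data": {"plan": [[40,[6,0,-2],[0,0,0]],[65,[6,0,-2],[0,0,0]],[65,[0,0,-2],[0,0,0]],[65,[0,0,-2],[0,0,0]],[65,[0,0,-25],[0,0,0]],[65,[0,0,-60],[0,0,0]],[65,[-10,-20,-100],[0,0,0]],[65,[-20,-60,-130],[0,0,0]],[65,[-30,-100,-130],[0,0,0]],[65,[-40,-140,-130],[0,0,0]]]}}

```text
t: 20.22
tool_pos: [0.5287, -0.1263, 0.1498]
orientation: [-3.138, 0.144, -0.009]
contact_force: [0.5, 1.1, 0.3]
width: 0.709
gripper_force: 0.0
```

```bash
cat > tb.py <<'E'
from h import *
import sys
O=np.array([.6225,-.1777]);a=np.radians(-5.0);u=np.array([np.cos(a),np.sin(a)]);v=np.array([-u[1],u[0]])
for n in('top','scene'):
    im,d,W=shot(n); q=(W[...,:2]-O); dx=q@u*1000; dy=q@v*1000; Z=W[...,2]*1000
    m=(dx>-200)&(dx<100)&(abs(dy)<135)&(Z>52)&(Z<64); print(n,'hood x',np.percentile(dx[m],[1,99]).round(1),'y',np.percentile(dy[m],[.5,99.5]).round(1))
    for b in(-84,0,84):
        m=(dx>-200)&(dx<-5)&(abs(dy-b)<32)&(Z>25)&(Z<50); 
        if m.sum()<10: continue
        h=m&(Z>40.5); bd=m&(Z<40)&(Z>34)
        print(n,b,m.sum(),'x',np.percentile(dx[m],[1,99]).round(1),'head x',np.percentile(dx[h],[2,98]).round(1) if h.sum()>5 else '','y',np.percentile(dy[h],[2,98]).round(1) if h.sum()>5 else '','z',np.percentile(Z[m],[5,50,98]).round(1))
    m=(abs(dx-45)<60)&(abs(dy-95)<25)&(Z>118)&(Z<150)
    if m.sum(): print('lever tip',dx[m].mean(),dy[m].mean(),Z[m].max())
E
python3 tb.py; python3 -c "
from h import *
im,d,W=shot('scene');cv2.imwrite('pics/s7c.png',cv2.resize(im[160:310,150:340,::-1],(760,600)));to([.56,.175,.15],88)"
```

```text
top hood x [-0.  95.2] y [-127.8  128. ]
lever tip 25.97738181285691 95.23372619175268 147.8178227864876
scene hood x [-2.  94.9] y [-125.8  130.3]
scene -84 352 x [-89.6 -10.6] head x [-88.5 -11.1] y [-104.3  -63.7] z [29.2 40.4 47.2]
lever tip 30.22532135700537 99.51978527270317 145.68635899064563
t 20.3667 p [ 0.5284 -0.1214  0.1474] 
 [[ 0.997 -0.081  0.001]
 [-0.081 -0.997  0.003]
 [ 0.001 -0.003 -1.   ]] w 0.7072984311221301 F [0.  0.1 0.5] g 0.0 q [-0.61  0.55  1.03  1.98 -0.59  0.95 -0.94]
shift [   7.4 -298.    -1.7]
turn [-1.000e-01  2.000e-01  1.773e+02]
```

View pics/s7c.png

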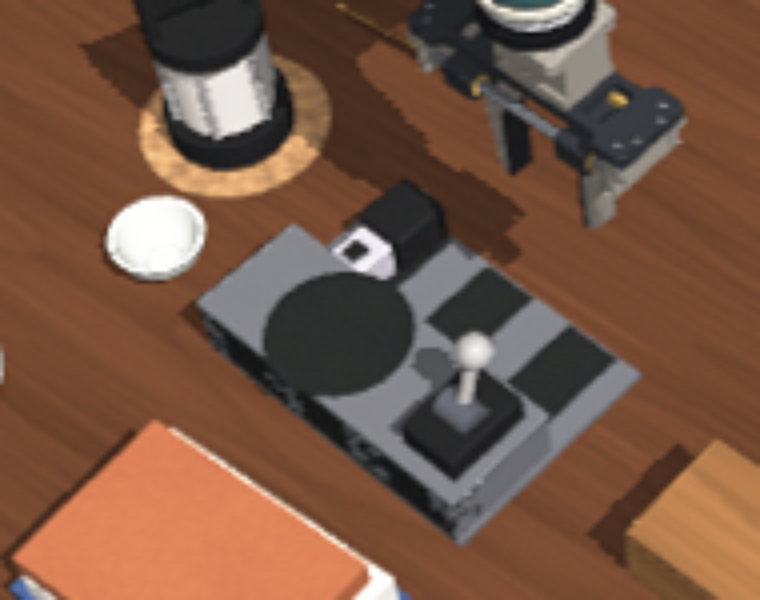

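Request:
{"op": "arm_command", "data": {"plan": [[60,[0,-14,-20],[0,0,-7]],[60,[0,-28,-40],[0,0,-14]],[60,[0,-42,-50],[0,0,-21]],[60,[0,-56,-50],[0,0,-28]],[60,[0,-70,-50],[0,0,-35]],[60,[0,-84,-50],[0,0,-42]],[60,[0,-98,-50],[0,0,-49]],[60,[0,-112,-50],[0,0,-56]],[60,[0,-126,-50],[0,0,-63]],[60,[0,-140,-50],[0,0,-70]]]}}

```text
t: 21.2
tool_pos: [0.5406, 0.0119, 0.1976]
orientation: [2.648, 1.689, 0.002]
contact_force: [-0.0, 0.9, -0.3]
width: 0.651
gripper_force: 0.0
```

```bash
python3 -c "
from h import *
im,d,W=shot('top'); np.savez('/tmp/top',im=im,d=d,W=W)
to([.565,.173,.15],87.5)"; python3 m.py | egrep -m3 'torch|top|scene'
```

```text
t 21.25 p [0.5408 0.0154 0.1975] 
 [[ 0.413  0.911  0.001]
 [ 0.911 -0.413  0.002]
 [ 0.002  0.    -1.   ]] w 0.6463350861114935 F [ 0.4  2.1 -0.2] g 0.0 q [-0.72  0.37  0.79  1.93 -0.31  0.97 -0.21]
shift [153.4 -43.2  47.7]
turn [ 1.000e-01 -0.000e+00 -1.119e+02]
top table z 0.6588899774133485
torch 427 med [0.5482 0.1747 0.0362] rect (array([548.6, 175.2]), array([32.5, 83.5]), 87.4) px [231 225  16  35]
scene table z -0.0002356364021674619
```

Request:
{"op": "arm_command", "data": {"plan": [[50,[15,-4,0],[0,0,-7]],[50,[30,-8,0],[0,0,-14]],[50,[45,-12,0],[0,0,-21]],[50,[60,-17,0],[0,0,-28]],[50,[75,-21,0],[0,0,-35]],[50,[90,-25,0],[0,0,-42]],[50,[105,-29,10],[0,0,-49]],[50,[120,-34,20],[0,0,-56]],[50,[135,-38,30],[0,0,-63]],[50,[153,-43,48],[0,0,-70]]]}}

```text
t: 22.08
tool_pos: [0.5682, 0.1681, 0.1502]
orientation: [1.205, 2.898, 0.003]
contact_force: [0.4, 0.1, -0.2]
width: 0.545
gripper_force: 0.0
```

Request:
{"op": "arm_command", "data": {"plan": [[50,[0,0,0],[0,0,-7]],[50,[0,0,0],[0,0,-14]],[50,[0,0,0],[0,0,-21]],[50,[0,0,0],[0,0,-28]],[50,[0,0,0],[0,0,-35]],[50,[0,0,0],[0,0,-42]],[50,[0,0,0],[0,0,-42]],[50,[0,0,0],[0,0,-42]],[50,[0,0,0],[0,0,-42]],[50,[0,0,0],[0,0,-42]]]}}

```text
t: 22.92
tool_pos: [0.5662, 0.1689, 0.1492]
orientation: [0.092, 3.14, -0.0]
contact_force: [0.1, 0.2, -0.1]
width: 0.538
gripper_force: 0.0
```

```bash
python3 -c "
from h import *
to([.565,.173,.009],87.5)
im,d,W=shot('top'); np.savez('/tmp/top',im=im,d=d,W=W)"; python3 m.py | egrep -m3 'torch|top|scene'
```

```text
t 22.9167 p [0.5662 0.1689 0.1492] 
 [[-0.998  0.059  0.   ]
 [ 0.059  0.998 -0.   ]
 [-0.    -0.    -1.   ]] w 0.5377727144204117 F [ 0.1  0.2 -0.1] g 0.0 q [-0.56  0.45  0.27  1.82 -0.15  0.89  1.3 ]
shift [  1.5   4.  140.2]
turn [-0.   0.  -0.9]
top table z 0.6356946430042612
torch 262 med [0.5315 0.1761 0.036 ] rect (array([533.4, 175.6]), array([32.9, 53.3]), 87.6) px [231 237  15  23]
scene table z -0.0002356364021674619
```

Request:
{"op": "arm_command", "data": {"plan": [[50,[1,4,30],[0,0,-0.9]],[50,[1,4,60],[0,0,-0.9]],[50,[1,4,90],[0,0,-0.9]],[50,[1,4,120],[0,0,-0.9]],[50,[1,4,136],[0,0,-0.9]],[50,[1,4,139],[0,0,-0.9]],[50,[1,4,139],[0,0,-0.9]],[25,[1,4,139],[0,0,-0.9]],[15,[1,4,139],[0,0,-0.9]],[15,[1,4,139],[0,0,-0.9]]], "newtons": 40}}

```text
t: 23.8
tool_pos: [0.5663, 0.1739, 0.0119]
orientation: [0.063, 3.138, 0.002]
contact_force: [-1.5, -0.6, 2.0]
width: 0.347
gripper_force: 2.9
```

Request:
{"op": "arm_command", "data": {"plan": [[15,[0,0,0],[0,0,0]],[15,[0,0,-2],[0,0,0]],[15,[12,0,-3],[0,0,0]],[15,[30,0,-3],[0,0,0]],[15,[50,0,-3],[0,0,0]],[15,[70,0,-3],[0,0,0]],[15,[90,0,-3],[0,0,0]],[15,[110,0,-3],[0,0,0]],[15,[110,0,-25],[0,0,0]],[15,[110,0,-60],[0,0,0]]]}}

```text
t: 24.63
tool_pos: [0.4512, 0.1769, 0.0684]
orientation: [-0.06, -3.134, 0.006]
contact_force: [1.4, -0.2, -1.1]
width: 0.345
gripper_force: 39.9
```

Request:
{"op": "arm_command", "data": {"plan": [[15,[0,0,-40],[0,0,0]],[15,[0,-5,-80],[0,0,7]],[15,[0,-10,-110],[0,0,14]],[15,[0,-20,-110],[0,0,21]],[15,[0,-30,-110],[0,0,28]],[15,[0,-40,-110],[0,0,35]],[15,[0,-50,-110],[0,0,42]],[15,[0,-60,-110],[0,0,49]],[15,[0,-70,-110],[0,0,56]],[15,[0,-80,-110],[0,0,63]]]}}

```text
t: 25.47
tool_pos: [0.4516, 0.0974, 0.1804]
orientation: [-1.702, -2.64, -0.001]
contact_force: [0.4, 0.5, -1.7]
width: 0.343
gripper_force: 39.9
```

```bash
python3 -c "
from h import *
to([.555,-.0905,.17],-95)"
```

```text
t 25.4667 p [0.4516 0.0974 0.1804] 
 [[-0.413  0.911 -0.   ]
 [ 0.911  0.413  0.001]
 [ 0.001  0.    -1.   ]] w 0.343456275037943 F [ 0.4  0.5 -1.7] g 39.94393587112427 q [-0.76  0.2   0.53  2.11 -0.13  0.87  0.28]
shift [-213.8   16.6   10.3]
turn [ -0.   -0.  119.4]
```

Request:
{"op": "arm_command", "data": {"plan": [[15,[-16,1,0],[0,0,7]],[15,[-32,2,0],[0,0,14]],[15,[-48,4,0],[0,0,21]],[15,[-64,5,0],[0,0,28]],[15,[-80,6,0],[0,0,35]],[15,[-96,7,0],[0,0,42]],[15,[-112,9,0],[0,0,49]],[15,[-128,10,0],[0,0,56]],[15,[-144,11,0],[0,0,63]],[15,[-160,12,0],[0,0,70]]]}}

```text
t: 26.3
tool_pos: [0.5299, -0.0428, 0.1804]
orientation: [-2.908, -1.186, -0.001]
contact_force: [-0.2, -0.2, -1.6]
width: 0.341
gripper_force: 39.9
```

```bash
python3 -c "
from h import *
to([.555,-.0905,.15],-95)"
```

```text
t 26.3 p [ 0.5299 -0.0428  0.1804] 
 [[ 0.715  0.699  0.   ]
 [ 0.699 -0.715  0.001]
 [ 0.001 -0.001 -1.   ]] w 0.34066062535428054 F [-0.2 -0.2 -1.6] g 39.94440257549286 q [-0.63  0.38  0.81  1.97 -0.34  0.94 -0.45]
shift [-15.4  51.7  30.4]
turn [-0.  -0.  49.4]
```

Request:
{"op": "arm_command", "data": {"plan": [[15,[-2,7,0],[0,0,7]],[15,[-4,14,0],[0,0,14]],[15,[-6,21,0],[0,0,21]],[15,[-8,28,0],[0,0,28]],[15,[-10,35,0],[0,0,35]],[15,[-12,42,10],[0,0,42]],[15,[-15,52,20],[0,0,49.4]],[15,[-15,52,30],[0,0,49.4]],[15,[-15,52,30],[0,0,49.4]],[15,[-15,52,30],[0,0,49.4]]]}}

```text
t: 27.13
tool_pos: [0.555, -0.0893, 0.1497]
orientation: [-3.139, 0.123, 0.003]
contact_force: [0.1, 0.3, -1.7]
width: 0.343
gripper_force: 39.9
```

```bash
sed -i 's/^to.*/to([.555,-.0905,.0165],-95)/' tq.py; python3 tq.py
```

```text
t 27.1333 p [ 0.555  -0.0893  0.1497] 
 [[ 0.997 -0.078 -0.002]
 [-0.078 -0.997  0.001]
 [-0.002 -0.    -1.   ]] w 0.34321769479023023 F [ 0.1  0.3 -1.7] g 39.94911968708038 q [-0.62  0.55  0.97  1.92 -0.56  0.96 -1.04]
shift [  0.3   1.3 133.2]
turn [-0.   0.1  0.5]
scene 1 354 x [ 21.1 113.2] y [-23.5  12.5] z [-26.7 -23.   15.9]
scene -1 44 x [-99.  -25.4] y [-21.7  17.3] z [-33.5 -31.1   4. ]
```

Request:
{"op": "arm_command", "data": {"plan": [[15,[0,1,30],[0,0,0.5]],[15,[0,1,60],[0,0,0.5]],[15,[0,1,90],[0,0,0.5]],[15,[0,1,115],[0,0,0.5]],[15,[0,1,128],[0,0,0.5]],[15,[0,1,131],[0,0,0.5]],[15,[0,1,131],[0,0,0.5]],[15,[0,1,131],[0,0,0.5]],[15,[0,1,131],[0,0,0.5]],[15,[0,1,131],[0,0,0.5]]]}}

```text
t: 28.07
tool_pos: [0.5569, -0.0909, 0.0207]
orientation: [-3.138, 0.141, -0.004]
contact_force: [0.5, -0.4, -1.4]
width: 0.34
gripper_force: 39.9
```

```bash
python3 tq.py
```

```text
t 28.0667 p [ 0.5569 -0.0909  0.0207] 
 [[ 0.996 -0.09   0.003]
 [-0.09  -0.996  0.   ]
 [ 0.003 -0.    -1.   ]] w 0.33952466033128104 F [ 0.5 -0.4 -1.4] g 39.948994517326355 q [-0.48  0.73  0.78  1.97 -0.76  0.75 -0.9 ]
shift [-1.9 -0.2  4.2]
turn [-0.  -0.1 -0.2]
top -1 259 x [-129.5  -58.6] y [-19.2  29.1] z [-33.2 -29.4  19.9]
scene 1 319 x [ 21.2 124.7] y [-28.3  29. ] z [-40.3 -27.1  17.6]
scene -1 105 x [-128.9  -26. ] y [-28.7  16.2] z [-33.3 -30.2  19.7]
```

Request:
{"op": "arm_command", "data": {"plan": [[15,[0,0,3],[0,0,0]],[15,[5,0,4],[0,0,0]],[15,[10,0,4],[0,0,0]],[15,[15,0,4],[0,0,0]],[15,[20,0,4],[0,0,0]],[15,[25,0,5],[0,0,0]],[15,[30,0,6],[0,0,0]],[15,[34,0,7],[0,0,0]],[15,[34,0,7],[0,0,0]],[15,[34,0,7],[0,0,0]]]}}

```text
t: 29.0
tool_pos: [0.5849, -0.0938, 0.0136]
orientation: [-3.134, 0.143, 0.015]
contact_force: [-17.3, 3.6, 26.6]
width: 0.343
gripper_force: 40.0
```

Request:
{"op": "arm_command", "data": {"plan": [[15,[-4,0,-1],[0,0,0]],[15,[-6,0,-3],[0,0,0]],[15,[-6,0,-4],[0,0,0]],[15,[-6,0,-4],[0,0,0]],[15,[-6,0,-4],[0,0,0]],[15,[-6,0,-4],[0,0,0]],[15,[-6,0,-4],[0,0,0]],[15,[-6,0,-4],[0,0,0]],[15,[-6,0,-4],[0,0,0]],[15,[-6,0,-4],[0,0,0]]]}}

```text
t: 29.83
tool_pos: [0.5837, -0.0934, 0.0162]
orientation: [3.138, -0.142, 0.0]
contact_force: [0.0, -1.0, -1.8]
width: 0.344
gripper_force: 40.0
```

```bash
python3 tq.py;python3 -c "
from h import *
im,d,W=shot('scene');cv2.imwrite('pics/s8c.png',cv2.resize(im[180:310,190:355,::-1],(760,600)))"
```

```text
t 29.8333 p [ 0.5837 -0.0934  0.0162] 
 [[ 0.996 -0.09   0.   ]
 [-0.09  -0.996 -0.   ]
 [ 0.     0.    -1.   ]] w 0.3438810024752044 F [ 0.  -1.  -1.8] g 39.972612261772156 q [-0.46  0.77  0.77  1.91 -0.76  0.78 -0.92]
shift [-28.8  -0.3  -0.3]
turn [ 0.  -0.  -0.2]
top -1 508 x [-129.3  -43.9] y [-26.7  29.2] z [-32.4 -28.8  19.7]
scene 1 190 x [ 20.5 129.9] y [-28.6  29.7] z [-44.3 -41.4   9.2]
scene -1 163 x [-128.8  -54.6] y [-28.   22.6] z [-33.4 -29.5  19.6]
```

View pics/s8c.png

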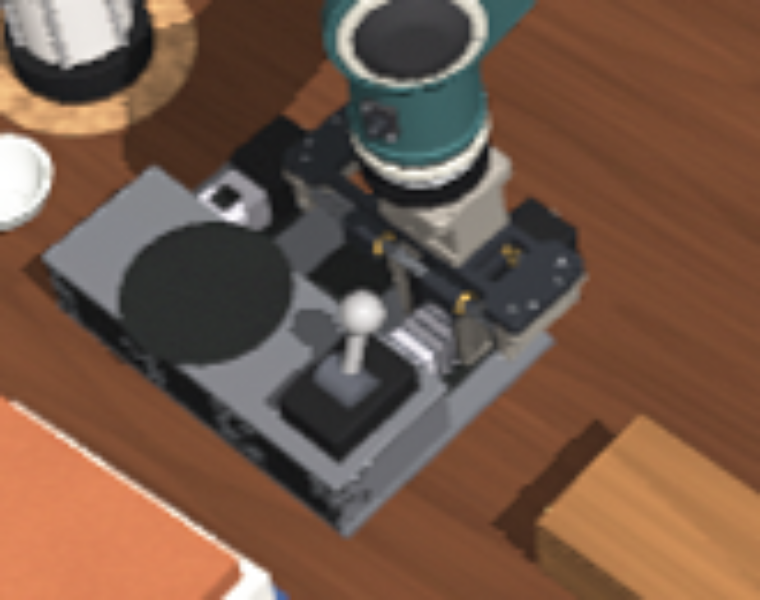

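Request:
{"op": "arm_command", "data": {"plan": [[15,[3,0,0],[0,0,0]],[15,[6,0,0],[0,0,0]],[15,[9,0,0],[0,0,0]],[15,[12,0,0],[0,0,0]],[15,[14,0,0],[0,0,0]],[15,[14,0,0],[0,0,0]],[15,[14,0,0],[0,0,0]],[15,[14,0,0],[0,0,0]],[15,[14,0,0],[0,0,0]],[15,[14,0,0],[0,0,0]]]}}

```text
t: 30.82
tool_pos: [0.5975, -0.0946, 0.0163]
orientation: [-3.138, 0.142, 0.0]
contact_force: [-0.1, 0.6, -1.6]
width: 0.348
gripper_force: 40.0
```

Request:
{"op": "arm_command", "data": {"plan": [[15,[0,0,1],[0,0,0]],[15,[0,0,1],[0,0,0]],[40,[0,0,1],[0,0,0]],[60,[0,0,1],[0,0,0]],[60,[0,0,1],[0,0,0]],[60,[0,0,1],[0,0,0]],[60,[0,0,-20],[0,0,0]],[60,[-10,0,-50],[0,0,0]],[60,[-40,0,-55],[0,0,0]],[60,[-78,0,-55],[0,0,0]]]}}

```text
t: 31.65
tool_pos: [0.5225, -0.0885, 0.0733]
orientation: [3.137, -0.14, 0.01]
contact_force: [0.4, 0.7, 0.0]
width: 0.65
gripper_force: 0.0
```

Request:
{"op": "arm_command", "data": {"plan": [[60,[0,0,0],[0,0,0]],[60,[0,0,0],[0,0,0]],[60,[0,0,25],[0,0,0]],[60,[0,0,45],[0,0,0]],[60,[0,0,53],[0,0,0]],[60,[0,0,53],[0,0,0]],[40,[0,0,53],[0,0,0]],[25,[0,0,53],[0,0,0]],[25,[0,0,53],[0,0,0]],[25,[0,0,53],[0,0,0]]], "newtons": 20}}

```text
t: 32.48
tool_pos: [0.5208, -0.0879, 0.0191]
orientation: [3.138, -0.142, 0.003]
contact_force: [0.8, -0.5, 1.0]
width: 0.473
gripper_force: 20.0
```

```bash
python3 -c "
from h import *
to([.563,-.092,.018],-95)"; python3 tb.py
```

```text
t 32.4833 p [ 0.5208 -0.0879  0.0191] 
 [[ 0.996 -0.09   0.002]
 [-0.09  -0.996 -0.   ]
 [ 0.002  0.    -1.   ]] w 0.47310757367424866 F [ 0.8 -0.5  1. ] g 19.99897599220276 q [-0.5   0.69  0.78  2.06 -0.77  0.7  -0.87]
shift [42.4  0.3  1.2]
turn [ 0.  -0.1 -0.2]
top hood x [-1.  94.4] y [-127.7  127.8]
top -84 571 x [-90.9  -6.3] head x [-89.3 -12.4] y [-106.9  -65.5] z [34.1 42.6 47.7]
top 84 12 x [-12.8  -5.1] head x  y  z [36.3 38.3 40.1]
lever tip 25.871228243044243 95.16874577674898 147.87856158070733
scene hood x [-99.2  94.7] y [-125.3  130.3]
scene -84 359 x [-89.8 -10.6] head x [-87.7 -13.1] y [-105.   -62.4] z [28.3 40.4 47.8]
scene 84 447 x [-113.1   -9.8] head x [-113.7  -14.8] y [ 57.4 108.1] z [30.1 38.5 47.4]
lever tip 30.132468497784856 99.48419993462896 145.8880459381667
```

Request:
{"op": "arm_command", "data": {"plan": [[25,[5,0,0],[0,0,0]],[25,[10,0,0],[0,0,0]],[25,[15,0,0],[0,0,0]],[25,[20,0,0],[0,0,0]],[25,[25,0,0],[0,0,0]],[25,[29,0,0],[0,0,0]],[25,[33,0,0],[0,0,0]],[25,[35,0,0],[0,0,0]],[25,[36,0,0],[0,0,0]],[25,[36,0,0],[0,0,0]]]}}

```text
t: 33.42
tool_pos: [0.5524, -0.0909, 0.0189]
orientation: [-3.136, 0.142, 0.01]
contact_force: [-11.1, 2.1, 15.0]
width: 0.476
gripper_force: 20.0
```

Request:
{"op": "arm_command", "data": {"plan": [[25,[1,0,0],[0,0,0]],[25,[2,0,0],[0,0,0]],[25,[3,0,0],[0,0,0]],[25,[4,0,0],[0,0,0]],[25,[5,0,0],[0,0,0]],[25,[6,0,0],[0,0,0]],[25,[7,0,0],[0,0,0]],[25,[8,0,0],[0,0,0]],[25,[9,0,0],[0,0,0]],[25,[9,0,0],[0,0,0]]]}}

```text
t: 34.25
tool_pos: [0.5604, -0.0916, 0.0189]
orientation: [-3.135, 0.142, 0.013]
contact_force: [-14.0, 1.9, 18.7]
width: 0.481
gripper_force: 20.0
```

```bash
python3 tb.py
```

```text
top hood x [-0.7 95. ] y [-127.8  128. ]
top -84 574 x [-90.9  -6.2] head x [-89.2 -12. ] y [-107.1  -65.6] z [33.6 42.4 47.7]
lever tip 31.804710011435247 98.3239868763921 146.42207574155293
scene hood x [-58.5  95.1] y [-126.8  130. ]
scene -84 333 x [-88.5 -10.3] head x [-87.8 -12. ] y [-104.4  -61.8] z [30.1 40.5 48. ]
scene 84 299 x [-70.9  -9.3] head x [-71.6 -10.2] y [ 58.3 109.3] z [28.9 39.8 47.7]
lever tip 30.03537106376457 99.3700707051412 146.25810971509227
```

Request:
{"op": "arm_command", "data": {"plan": [[25,[1,0,-1],[0,0,0]],[25,[2,0,-1],[0,0,0]],[25,[3,0,-1],[0,0,0]],[25,[4,0,-1],[0,0,0]],[25,[5,0,-1],[0,0,0]],[25,[6,0,-1],[0,0,0]],[25,[7,0,-1],[0,0,0]],[25,[8,0,-1],[0,0,0]],[25,[8,0,-1],[0,0,0]],[25,[8,0,-1],[0,0,0]]], "newtons": 30}}

```text
t: 35.18
tool_pos: [0.5609, -0.0916, 0.0185]
orientation: [-3.132, 0.142, 0.035]
contact_force: [-29.1, 4.0, 27.0]
width: 0.475
gripper_force: 30.0
```

Request:
{"op": "arm_command", "data": {"plan": [[45,[7,0,0],[0,0,0]],[65,[0,0,0],[0,0,0]],[65,[-3,0,0],[0,0,0]],[65,[-3,0,0],[0,0,0]],[65,[-3,0,-25],[0,0,0]],[65,[-10,0,-60],[0,0,0]],[65,[-40,-10,-90],[0,0,0]],[65,[-70,-20,-120],[0,0,0]],[65,[-90,-40,-140],[0,0,0]],[65,[-100,-60,-150],[0,0,0]]]}}

```text
t: 36.02
tool_pos: [0.4766, -0.0237, 0.1709]
orientation: [-3.135, 0.146, -0.001]
contact_force: [1.2, 0.7, -0.3]
width: 0.706
gripper_force: 0.0
```

```bash
python3 tb.py; python3 -c "
from h import *
st(); im,d,W=shot('scene');cv2.imwrite('pics/s9c.png',cv2.resize(im[160:310,150:340,::-1],(760,600)))"
```

```text
top hood x [-1.  94.6] y [-127.7  127.8]
top -84 576 x [-90.9  -5.6] head x [-89.1 -13.7] y [-107.2  -65.6] z [33.9 42.1 48. ]
top 84 443 x [-79.8  -5.6] head x [-79.6 -12.9] y [ 61.8 102.3] z [35.6 42.  47.5]
lever tip 25.885258078805602 95.16332943909195 148.16728063886362
scene hood x [-1.5 95. ] y [-126.4  130.3]
scene -84 358 x [-88.5 -10.7] head x [-87.8 -12.5] y [-103.9  -63.6] z [28.4 40.7 47.7]
scene 84 390 x [-88.8  -9.6] head x [-88.2 -13.2] y [ 64.2 105.1] z [29.1 40.5 47.6]
lever tip 30.270306223456334 99.34014879277633 145.4337258028006
t 36.1167 p [ 0.4783 -0.0196  0.1704] 
 [[ 0.996 -0.084  0.002]
 [-0.084 -0.996  0.004]
 [ 0.001 -0.004 -1.   ]] w 0.7059736244614706 F [-0.4  0.3 -0.7] g 0.0 q [-0.92  0.38  1.1   2.1  -0.44  0.91 -1.23]
```

View pics/s9c.png

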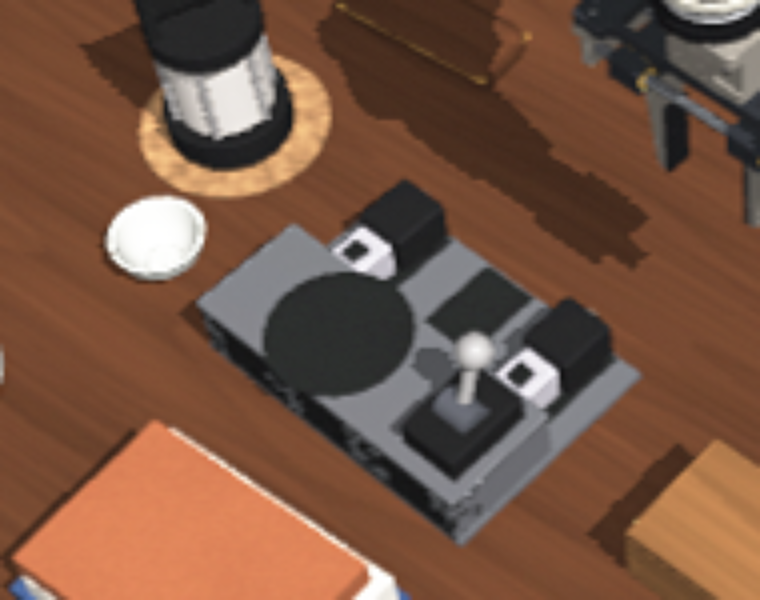

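```bash
python3 -c "
from h import *
to([.612,-.083,.165],-95)"
```

```text
t 36.1667 p [ 0.4788 -0.0213  0.1699] 
 [[ 0.996 -0.086  0.002]
 [-0.086 -0.996  0.002]
 [ 0.002 -0.003 -1.   ]] w 0.7072856498836185 F [ 0.8 -0.4  0.4] g 0.0 q [-0.92  0.38  1.1   2.1  -0.44  0.91 -1.23]
shift [138.   50.1   5. ]
turn [-0.1 -0.1  0.1]
```

Request:
{"op": "arm_command", "data": {"plan": [[40,[20,10,0],[0,0,0]],[20,[45,20,0],[0,0,0]],[0,[70,30,0],[0,0,0]],[0,[95,40,0],[0,0,0]],[0,[120,48,0],[0,0,0]],[0,[137,50,5],[0,0,0]],[0,[137,50,5],[0,0,0]],[0,[137,50,25],[0,0,0]],[0,[137,50,45],[0,0,0]],[0,[137,50,53],[0,0,0]]]}}

```text
t: 37.0
tool_pos: [0.6082, -0.0865, 0.1132]
orientation: [3.138, -0.144, -0.007]
contact_force: [-0.3, -0.1, -0.3]
width: 0.012
gripper_force: 0.0
```

```bash
python3 -c "
from h import *
to([.688,-.089,.115],-95)"
```

```text
t 37.0 p [ 0.6082 -0.0865  0.1132] 
 [[ 0.996 -0.091 -0.005]
 [-0.091 -0.996  0.   ]
 [-0.005  0.    -1.   ]] w 0.012300161142999875 F [-0.3 -0.1 -0.3] g 0.0 q [-0.55  0.68  0.9   1.81 -0.64  0.97 -1.04]
shift [79.7 -4.8 -2.2]
turn [ 0.   0.3 -0.2]
```

Request:
{"op": "arm_command", "data": {"plan": [[0,[8,-1,-1],[0,0,0]],[0,[18,-2,-1],[0,0,0]],[0,[28,-3,-1],[0,0,0]],[0,[38,-4,-1],[0,0,0]],[0,[48,-4,-1],[0,0,0]],[0,[56,-4,-1],[0,0,0]],[0,[64,-4,-1],[0,0,0]],[0,[70,-4,-1],[0,0,0]],[0,[74,-4,-1],[0,0,0]],[0,[74,-4,-1],[0,0,0]]]}}

```text
t: 37.83
tool_pos: [0.6801, -0.0883, 0.1171]
orientation: [-3.136, 0.142, 0.018]
contact_force: [-15.3, 2.5, 9.4]
width: 0.003
gripper_force: 7.7
```

```bash
python3 tb.py | egrep 'lever|84'; python3 -c "
from h import *
st(); im,d,W=shot('scene');cv2.imwrite('pics/s10c.png',cv2.resize(im[160:310,150:340,::-1],(760,600)))"
```

```text
top -84 580 x [-90.9  -6.1] head x [-89.1 -13.8] y [-107.2  -65.3] z [32.4 42.3 47.4]
top 84 548 x [-91.2  -6. ] head x [-88.9 -10.7] y [ 61.8 102.3] z [35.1 42.5 48. ]
scene 84 182 x [-90.3 -13.1] head x [-88.3 -40.3] y [ 65.9 105.7] z [27.3 40.4 47.4]
lever tip 67.30751382693663 101.26696889962226 149.7729026649577
t 37.9333 p [ 0.6801 -0.0882  0.1171] 
 [[ 0.996 -0.091 -0.01 ]
 [-0.091 -0.996  0.003]
 [-0.011 -0.002 -1.   ]] w 0.0068441220320201 F [-14.6   2.6   9.1] g 7.375420108437538 q [-0.48  0.79  0.87  1.61 -0.66  1.07 -1.08]
```

View pics/s10c.png

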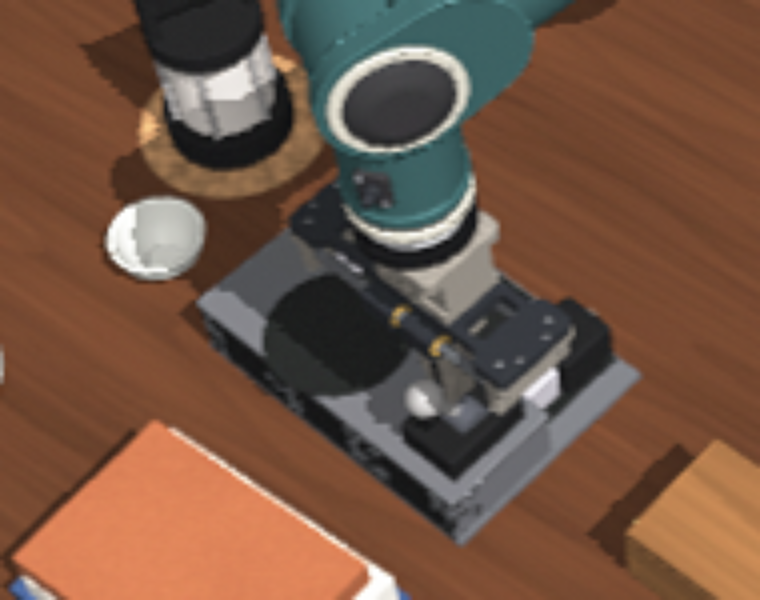

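Request:
{"op": "arm_command", "data": {"plan": [[0,[-15,0,0],[0,0,0]],[0,[-30,0,0],[0,0,0]],[0,[-50,0,-10],[0,0,0]],[0,[-70,0,-30],[0,0,0]],[0,[-90,0,-60],[0,0,0]],[0,[-110,-10,-90],[0,0,0]],[0,[-130,-30,-110],[0,0,0]],[0,[-150,-50,-120],[0,0,0]],[0,[-160,-60,-120],[0,0,0]],[0,[-160,-60,-120],[0,0,0]]]}}

```text
t: 38.82
tool_pos: [0.53, -0.0113, 0.238]
orientation: [-3.135, 0.136, -0.001]
contact_force: [0.4, 1.6, -0.4]
width: 0.003
gripper_force: 0.0
```

```bash
python3 tb.py; python3 -c "
from h import *
st(); im,d,W=shot('scene');cv2.imwrite('pics/s11.png',im[:,:,::-1])"
```

```text
top hood x [-1.1 94.9] y [-127.8  126.8]
top -84 572 x [-91.1  -6.1] head x [-89.  -13.1] y [-107.1  -66.1] z [34.  42.2 47.5]
top 84 17 x [-91.8 -72.7] head x [-89.8 -72.8] y [71.5 77.6] z [35.  43.8 48.1]
lever tip 70.6927197057712 95.79492205659538 145.5830524231961
scene hood x [-1.7 94.6] y [-125.9  130.5]
scene -84 362 x [-89.9 -10.8] head x [-88.  -15.6] y [-104.9  -64. ] z [27.1 40.4 47.6]
scene 84 390 x [-88.6 -10.4] head x [-88.3 -15.7] y [ 63.4 104.5] z [29.6 40.2 47.4]
lever tip 75.06601697604064 99.5677548894449 141.36231919852523
t 38.9167 p [ 0.5312 -0.014   0.2378] 
 [[ 0.996 -0.089  0.002]
 [-0.089 -0.996  0.   ]
 [ 0.001 -0.001 -1.   ]] w 0.006101031411639058 F [ 0.2 -1.1  0.2] g 0.0 q [-0.92  0.39  1.12  1.92 -0.4   1.08 -1.29]
```

View pics/s11.png

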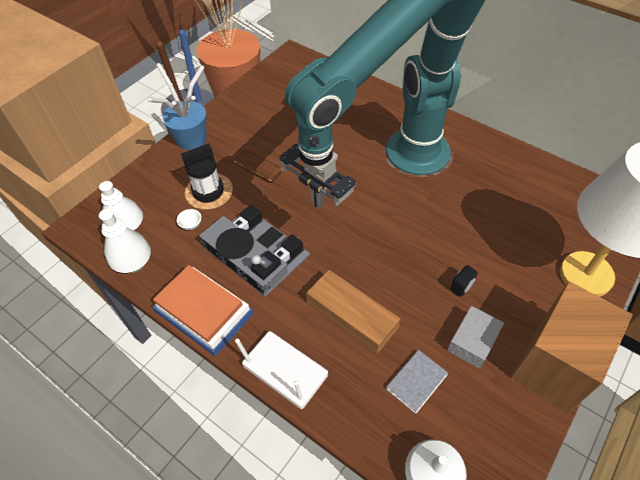

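The picture shows the lamp on the mat (205,180), both torches home in the dock, the lever back (257,260), the rack empty and the arm clear.

```bash
python3 -c "
from rig import bot
print(bot.close_job())"
```

```text
the job is handed in; nothing more can be done
None
```

The job is handed in, with no verdict returned: the handlamp is upright on the mat, the two torches present are tail first and home in the two outer bays, and the lever is fully back.

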